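# Pack the sampling caddy

## Task

Pack the pale wooden sampling caddy for the next tasting with the loose things at the front of the table: stand one open tester candle upright inside each of its two brass rings, lay the white scent-card holder squarely on the blue felt pad, and then lay the brass-coloured tin squarely on top of the card holder, centred and pointing the same way. Set the glass candles down without dropping them, and leave the lidded jars where they stand; they, and the samples at the far rim of the table, do not belong in the caddy.

Things in the scene. Friction and masses are not known exactly. Their poses are not given: they have to be found in the camera images.
- tester_a: open tester candle: clear glass tumbler of pale green wax with a dark wick, no lid; 67 mm across, 74 mm tall, 0.26 kg; origin at the centre of its underside, z up; collides as a solid upright cylinder; grasp round the glass
- tester_b: open tester candle: clear glass tumbler of pale green wax with a dark wick, no lid; 67 mm across, 74 mm tall, 0.26 kg; origin at the centre of its underside, z up; collides as a solid upright cylinder; grasp round the glass
- card_holder: flat white holder with a stack of scent cards, shut: 65 mm (x) by 92 mm (y), 19 mm high, 0.085 kg; origin within 1 mm of the centre of its underside; the sides to grasp are 62 mm apart along its x, from x = -30 to +32 mm, flat firm top 18 mm above the origin; its lid does not move
- brass_tin: flat brass-coloured tin of wax melts, shut: 61 mm (x) by 88 mm (y), 22 mm high, 0.11 kg; origin within 2 mm of the centre of its underside; the sides to grasp are 59 mm apart along its x, from x = -31 to +28 mm; its lid does not move
- sealed_jar_a: look-alike that must stay: the same candle as merchandise, closed by a cream lid; 69 mm across, 82 mm tall; origin at the centre of its underside; stands among the things to be gathered
- sealed_jar_b: look-alike that must stay: the same candle as merchandise, closed by a cream lid; 69 mm across, 82 mm tall; origin at the centre of its underside; stands at the far left, by the displayed stock of like jars, which are fixed and stacked up to 165 mm high in front of a plinth 200 mm high. Another tester, card holder and tin at the table's far rim, beyond the stock and out of reach, are fixed and not part of the job
- ring_nest_a: low brass ring fixed in the caddy: 90 mm outside, 82 mm inside, 8 mm high; origin at the centre of its underside, on the caddy's floor, which is 5 mm above the table. A tester set inside stands on that floor. x, y and z axes parallel to the caddy's
- ring_nest_b: low brass ring fixed in the caddy: 90 mm outside, 82 mm inside, 8 mm high; origin at the centre of its underside, on the caddy's floor, which is 5 mm above the table. A tester set inside stands on that floor. x, y and z axes parallel to the caddy's
- felt_pad: flat blue felt pad, 72 mm (x) by 97 mm (y), 3 mm thick, fixed in the caddy; origin at the centre of its underside on the caddy's floor (5 mm above the table); its top is 8 mm above the table; axes parallel to the caddy's
- caddy: the sampling caddy: low tray of pale wood fixed to the table at the near right, 112 mm (x) by 320 mm (y), walls 5 mm thick and 10 mm high, a small brass pull at each end; origin at the centre of its underside; the two rings and the pad lie in one row along its y, 100 mm apart, in any order

How it is judged:
By the outcome, as a careful person would: the job done as asked, in the order asked, and still so for the second after the job is handed in, with the robot touching nothing.
It also fails if it takes over 120 s, if anything falls off the work surface, if the arm or the gripper's body presses on something with over 40 N, if the wrist force passes 120 N, or if a joint passes its speed limit or range.

## Robot

A 6-joint arm with a two-finger parallel gripper is mounted at the origin on a cart in front of the work surface, level with it; the furniture and walls round the work are solid. World frame = base frame: x ahead of the robot, y to its left, z up, the work surface at z = 0. Lengths are in m, angles in rad, forces in N, time in s.
With the tool pointing down it reaches from about 0.35 to 0.975 m from the base axis. Payload 4.9 kg.
Tool frame: the origin (TCP) lies between the finger pads; the fingertips stand 25 mm ahead of it and the grasp point (between the pads) lies 6 mm ahead of it; z points along the fingers, y is the line along which they close (so a half turn about z gives the same grasp; the last joint's range is limited). The gripper opens to 85 mm and grips with 20 to 120 N. Pads are 22 mm wide; open, the fingers measure 114 mm over their backs; the gripper's body (76 mm by 85 mm) begins 54 mm behind the grasp point. The pads swing forward as they close: fully open they stand 13 mm farther back than shut.
Start: joints at [-1.368, 0.053, 1.613, -0, 1.476, -0.119], TCP at [0.198, -0.593, 0.256] pointing down, gripper open.
Joint ranges: [-3.01, 3.01], [-1.01, 2.22], [0.06, 2.58], [-1.02, 4.17], [0.09, 2.62], [-3.14, 3.14]. Speed limits (rad/s): [2.57, 2.57, 3.14, 3.14, 3.14, 3.14].

## Interface

Orientations are given as a unit quaternion [w, x, y, z].
In Python, from plant import manip gives the robot as it stands.
- The arm moves only by the shell command python3 -m inch 'ROWS'. ROWS is JSON, a list of rows, each a list of 3 entries, a list of its own where there are three numbers: the shift along the tool's x, y, z in m, then the turn, a rotation vector about the tool's x, y, z in rad, then the opening, from 0 (shut) to 1 (fully open). A call has 1 to 8 rows; each row shifts and turns the commanded pose from where the row before left it, along the tool's axes as they then stand; what a row does not reach is not made up. A row lasts 1/10 s, in which the tool goes at most 50 mm and 8.59 degrees, less where a joint would pass 70% of its speed; a pose out of reach is approached as far as the arm can. A call with a gripper value outside its range is refused whole. The fingers move at their own pace and stop on an object; the grip force is fixed at half the most. Time passes only in rows, so rows that do not move let the fingers close. It gives the time, the measured TCP pose, the force, the opening and the grip force at its end, in the units of the state.
- manip.state(): the state, without advancing time (a new reading comes with each control period).
- manip.grab_frame(name): name is "side" or "top"; returns (picture, depth): 480x640x3 uint8, red, green, blue; 480x640 float32, m along the optical axis (not along the pixel's ray), 0 where there is no reading.
- manip.camera_params(name): a dict with "camera_matrix" (3x3 intrinsics, pixels), "k1" (the pictures are not rectified: a ray, as slopes to the right and down, at radius r is drawn at 1 + k1 r^2 times it, then the intrinsics apply), "rvec" (rotation vector, rad) and "tvec" (3), from world to camera coordinates, as OpenCV has them. Camera axes: x right, y down, z forward; pixel columns grow to the right and rows downward; lengths in m; the calibration is good to about 2 mm. A picture is of the moment at which its call begins. camera_params takes no time and is no camera call.
- manip.job_done(): hands the job in; it is judged then, once.
Trained networks look in the newest picture that a camera, given by its name, has taken for a name from the list of things; names that differ only in an ending like _2 or _b are one class to them, and where a whole thing is asked for, a point or a joint stands for the part that bears it (a point fixed in the world has none). Each returns a list of dicts, best first, with "score" (0 to 1); they miss things now and then, are a little off and sometimes report something else, mostly with a low value. They report only what shows in the picture. A call takes as long as a camera call.
- manip.look_for(camera, label): "point" ([x, y, z] in m, in world coordinates, good to about 4 mm: the middle of the surface that is visible of it).
The state is a dict: "time": time; "joint_pos": joint angles; "joint_vel": joint speeds; "joint_efforts": joint torques, N m; "tool_pos": TCP position; "tool_rot": TCP orientation; "contact_force": force on the tool from outside, world axes, zero at the start; "ft_torque": the same for the moment, N m; "gripper_width": opening from 0.0 (shut) to 1.0 (fully open); "grasp_force": force on a finger pad.
Only numpy, scipy, OpenCV 4.12 (cv2) and the standard library are available. Lean on these libraries where they do the work, as an engineer would, in place of code of your own. Each camera call takes 0.05 s, during which the arm holds its last target. There are 200 camera calls.

## Working session

There is one attempt and no reset: what is moved stays moved. The work goes in short steps, Python scripts to look and compute and a shell command to move; the robot and the scene stay as the last step left them, time stands still between calls to the robot, and variables do not carry over. Pictures are saved under pics/ and viewed, at most 14 in all, crops included, and the job is handed in when it is done.

```bash
mkdir -p pics
cat > h.py <<'E'
import numpy as np, cv2
from plant import manip
from scipy.spatial.transform import Rotation as R
def cloud(name):
    im,d=manip.grab_frame(name); c=manip.camera_params(name)
    K=np.array(c["camera_matrix"]); k1=c["k1"]
    v,u=np.mgrid[0:480,0:640]
    dist=np.array([k1,0,0,0,0.])
    p=cv2.undistortPoints(np.stack([u,v],-1).reshape(-1,1,2).astype(float),K,dist).reshape(480,640,2)
    P=np.dstack([p*d[...,None],d])
    Rm=cv2.Rodrigues(np.array(c["rvec"],float))[0]; t=np.array(c["tvec"],float).ravel()
    W=(P.reshape(-1,3)-t)@Rm
    W[d.ravel()==0]=np.nan
    return im,W.reshape(480,640,3)
def save(im,n): cv2.imwrite(f"pics/{n}.png",im[...,::-1])
E
python3 - <<'E'
from h import *
for n in("top","side"):
    im,W=cloud(n); save(im,n+"0"); np.save(n+"0.npy",W)
    for l in("tester_a","card_holder","brass_tin","sealed_jar_a","ring_nest_a","felt_pad","caddy"):
        print(n,l,[(np.round(q["point"],3).tolist(),round(q["score"],2)) for q in manip.look_for(n,l)])
s=manip.state();print(s["time"],s["tool_pos"],s["tool_rot"],s["gripper_width"])
E
```

```text
top tester_a [([0.556, -0.008, 0.048], 0.85), ([0.595, -0.127, 0.052], 0.83)]
top card_holder [([0.698, 0.079, 0.019], 0.56), ([0.479, -0.117, 0.028], 0.19)]
top brass_tin [([0.479, -0.116, 0.025], 0.84)]
top sealed_jar_a [([0.676, -0.055, 0.075], 0.89), ([0.778, 0.021, 0.083], 0.78)]
top ring_nest_a [([0.483, -0.366, 0.012], 0.72), ([0.462, -0.27, 0.012], 0.63)]
top felt_pad [([0.491, -0.46, 0.009], 0.8), ([0.676, -0.055, 0.077], 0.34), ([0.7, 0.082, 0.02], 0.19)]
top caddy [([0.472, -0.335, 0.008], 0.76)]
side tester_a [([0.475, -0.371, 0.007], 0.73), ([0.55, -0.031, 0.059], 0.66), ([0.591, -0.143, 0.059], 0.55)]
side card_holder [([0.722, 0.112, 0.016], 0.59)]
side brass_tin [([0.477, -0.142, 0.024], 0.86)]
side sealed_jar_a [([0.778, 0.03, 0.082], 0.79), ([0.667, -0.065, 0.082], 0.71)]
side ring_nest_a [([0.481, -0.372, 0.01], 0.68), ([0.46, -0.273, 0.013], 0.65)]
side felt_pad [([0.498, -0.467, 0.006], 0.96)]
side caddy [([0.479, -0.37, 0.003], 0.88)]
0.8 [ 0.19767885 -0.59292079  0.25634657] [ 4.64220338e-05  9.87080461e-01  1.60225346e-01 -5.29678825e-06] 1.0027017242702305
```

View pics/top0.png

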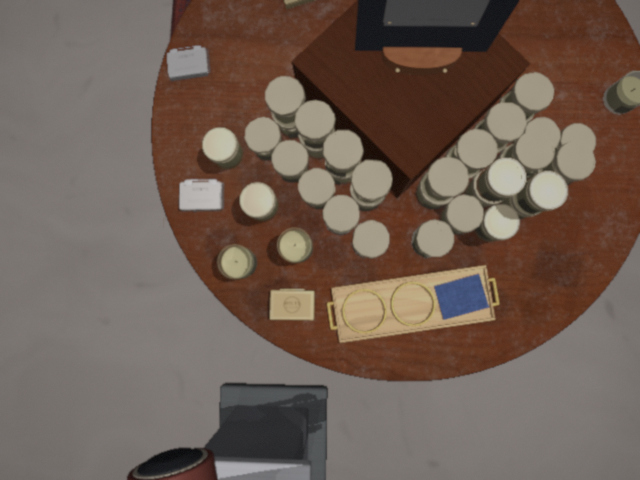

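View pics/side0.png

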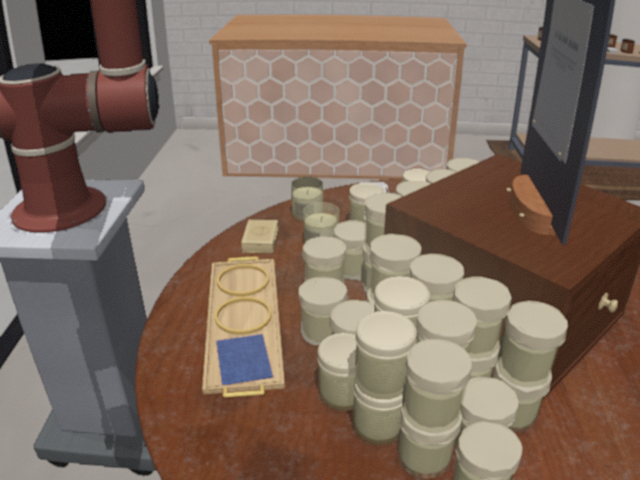

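The top view shows the testers at px (236,262) and (295,245), the tin at (292,304), and the card holder at (200,195). The lidded jars are at (258,200) and (222,148). In the caddy, the rings are at (363,312) and (411,304) and the pad is at (461,297). The side view agrees. Next I measure exact poses.

Run:
```python
from h import *
W=np.load("top0.npy"); im=cv2.imread("pics/top0.png"); hsv=cv2.cvtColor(im,cv2.COLOR_BGR2HSV)
def rect(m,n):
    P=W[m][:,:2]; P=P[np.isfinite(P).all(1)].astype(np.float32)
    r=cv2.minAreaRect(P*1000); print(n,len(P),np.round(r[0],1),np.round(r[1],1),round(r[2],1),"z",np.nanmedian(W[m][:,2]).round(4), "mean",P.mean(0).round(4))
def near(x,y,r): return np.hypot(W[...,0]-x,W[...,1]-y)<r
z=W[...,2]
rect(near(.479,-.116,.07)&(z>.013)&(z<.035),"tin")
rect(near(.70,.08,.07)&(z>.010)&(z<.03),"card")
blue=(hsv[...,0]>100)&(hsv[...,0]<130)&(hsv[...,1]>100)&near(.49,-.46,.1)
rect(blue,"pad")
rect(near(.48,-.36,.21)&(z>.002)&(z<.02)&(hsv[...,1]<140),"caddy")
for n,x,y in(("tA",.556,-.008),("tB",.595,-.127),("jar",.676,-.055),("jarb",.778,.021)):
    m=near(x,y,.05)&(z>.03); rect(m,n); c,r=cv2.minEnclosingCircle(W[m][:,:2].astype(np.float32)*1000); print(c,r, np.percentile(z[m],[5,50,95]).round(3))
    m=near(x,y,.05)&(z>.064);
    if m.sum()>5: rect(m,n+"hi")
g=cv2.resize(im[130:350,160:510],None,fx=2.2,fy=2.2,interpolation=cv2.INTER_CUBIC); cv2.imwrite("pics/crop1.png",g)
```

```text
tin 1290 [ 475.3 -114.9] [60.5 88. ] 1.0 z 0.0225 mean [ 0.4753 -0.1154]
card 1152 [712.2  82. ] [95.4 88.7] 2.3 z 0.018 mean [0.698  0.0821]
pad 1442 [ 496.  -459.7] [65.7 92.1] 16.6 z 0.0077 mean [ 0.4959 -0.4594]
caddy 9108 [ 505.9 -347. ] [362.8 397. ] 7.0 z 0.0061 mean [ 0.4841 -0.3609]
tA 1048 [558.6  -6.2] [66.  66.9] 1.6 z 0.0496 mean [ 0.5589 -0.0051]
(558.5865478515625, -6.101955413818359) 33.75653839111328 [0.045 0.05  0.074]
tAhi 204 [559.   -6.1] [66.2 66.2] 43.1 z 0.073 mean [ 0.5587 -0.0047]
tB 979 [ 593.3 -122.3] [66.5 65.8] 1.9 z 0.0493 mean [ 0.594  -0.1211]
(593.2252807617188, -121.99109649658203) 33.718849182128906 [0.046 0.049 0.074]
tBhi 176 [ 593.5 -122.2] [66.  65.7] 46.5 z 0.0732 mean [ 0.5935 -0.1211]
jar 1060 [678.4 -49.1] [66.2 67.1] 1.2 z 0.0809 mean [ 0.6761 -0.051 ]
(678.7918090820312, -48.77410888671875) 34.379276275634766 [0.049 0.081 0.084]
jarhi 972 [678.4 -49.1] [66.2 67.1] 1.2 z 0.0811 mean [ 0.6775 -0.0495]
jarb 1148 [792.8  21.5] [69.5 84.3] 30.2 z 0.0805 mean [0.7845 0.0252]
(789.7687377929688, 17.252178192138672) 46.081912994384766 [0.042 0.081 0.084]
jarbhi 992 [792.8  21.5] [69.5 84.3] 30.2 z 0.0809 mean [0.7872 0.0272]
```

View pics/crop1.png

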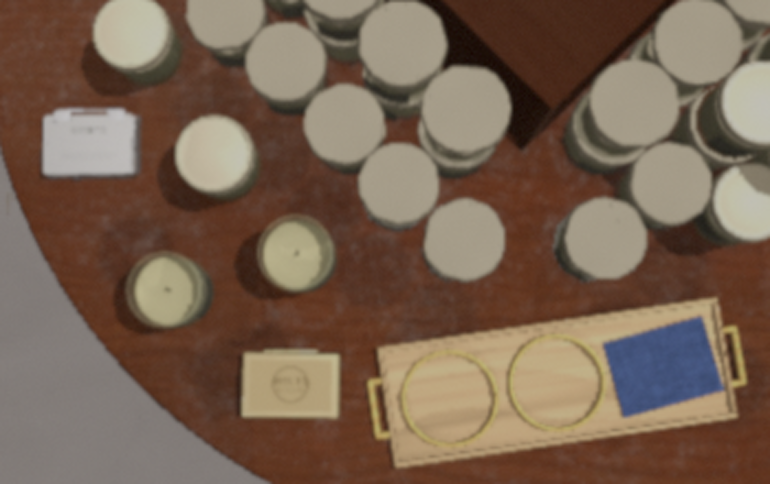

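Run:
```python
from h import *
W=np.load("top0.npy"); im=cv2.imread("pics/top0.png"); hsv=cv2.cvtColor(im,cv2.COLOR_BGR2HSV)
z=W[...,2]; near=lambda x,y,r: np.hypot(W[...,0]-x,W[...,1]-y)<r
def biggest(m):
    n,l,s,_=cv2.connectedComponentsWithStats(m.astype(np.uint8)); return l==1+np.argmax(s[1:,4])
def rect(m,n):
    P=W[m][:,:2]; P=P[np.isfinite(P).all(1)].astype(np.float32)
    r=cv2.minAreaRect(P*1000); print(n,len(P),np.round(r[0],1),np.round(r[1],1),round(r[2],1)); return r
c=biggest(near(.70,.08,.075)&(hsv[...,1]<50)&(hsv[...,2]>120)&(z>.009)&(z<.03)); rect(c,"card")
# pixel-based: project mask pixel rays to planes for pad (ignore depth noise): use contour hull
wood=near(.48,-.36,.2)&(hsv[...,0]<25)&(hsv[...,1]<140)&(hsv[...,2]>110)
blue=(hsv[...,0]>100)&(hsv[...,0]<130)&(hsv[...,1]>90)&near(.49,-.46,.1)
w=biggest((wood|blue)); w=cv2.morphologyEx(w.astype(np.uint8),cv2.MORPH_OPEN,np.ones((9,9)))>0
rect(w,"caddy"); rect(biggest(blue),"pad"); rect(biggest(cv2.morphologyEx(blue.astype(np.uint8),cv2.MORPH_OPEN,np.ones((5,5)))>0),"pad")
for n,m in(("caddy",w),("pad",biggest(blue))):
    P=W[m][:,:2]; P=P[np.isfinite(P).all(1)]; e,v=np.linalg.eigh(np.cov(P.T)); a=v[:,1]; print(n,P.mean(0),"long axis yaw from y:",np.degrees(np.arctan2(-a[0],a[1])))
gold=near(.48,-.36,.2)&(hsv[...,0]>18)&(hsv[...,0]<32)&(hsv[...,1]>125)&(hsv[...,2]>90)
cv2.imwrite("pics/m.png",np.uint8(np.hstack([gold[240:360,300:520],w[240:360,300:520]])*255).repeat(2,0).repeat(2,1))
from scipy.optimize import least_squares
for x,y in((.47,-.27),(.485,-.366)):
    m=gold&near(x,y,.055); P=W[m][:,:2]; P=P[np.isfinite(P).all(1)]
    f=least_squares(lambda q:np.hypot(*(P-q[:2]).T)-q[2],[x,y,.043],loss="soft_l1",f_scale=.003); print("ring",len(P),f.x.round(4))
```

```text
card 1144 [699.   83.4] [61.6 84.7] 1.6
caddy 8015 [ 479.7 -362.8] [117.1 325.5] 9.3
pad 1476 [ 495.9 -459.4] [66.9 93.3] 16.6
pad 1458 [ 496.2 -459.2] [66.9 92.5] 16.0
caddy [ 0.47728161 -0.3530547 ] long axis yaw from y: 8.667640122487994
pad [ 0.49597006 -0.45937538] long axis yaw from y: 16.7854132441377
ring 0 [ 0.47  -0.27   0.043]
ring 0 [ 0.485 -0.366  0.043]
```

View pics/m.png

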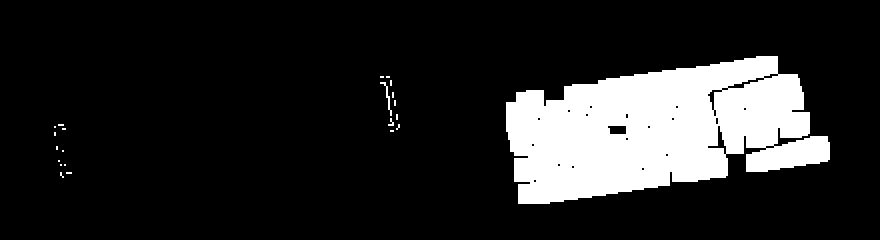

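The pad is visibly turned, about 16.6° against about 9° for the caddy, so I'll place the card square to the pad itself. Now I turn the gripper so that it closes along world x, and set out.

```bash
python3 -m inch '[[[0,0,0],[0,0,-0.14],1],[[0,0,0],[0,0,-0.14],1],[[0,0,0],[0,0,-0.14],1],[[0,0,0],[0,0,-0.14],1],[[0,0,0],[0,0,-0.14],1],[[0,0,0],[0,0,-0.14],1],[[0,0,0],[0,0,-0.14],1],[[0,0,0],[0,0,-0.14],1]]'; python3 -m inch '[[[0,0,0],[0,0,-0.13],1],[[0,0,0],[0,0,0],1]]'
cat > go.py <<'E'
# usage: go.py x y z yaw_deg (of tool y from world x): remaining shift in tool axes, turn about tool z
import sys; from h import *
t=np.array(sys.argv[1:4],float); s=manip.state(); q=s["tool_rot"]; r=R.from_quat([q[1],q[2],q[3],q[0]])
yd=np.degrees(np.arctan2(*r.as_matrix()[1::-1,1])); tilt=np.degrees(np.arccos(-r.as_matrix()[2,2]))
print("shift",np.round(r.inv().apply(t-s["tool_pos"]),4),"turn z",round(-np.radians(float(sys.argv[4])-yd),3),"yaw",round(yd,2),"tilt",round(tilt,2),"pos",np.round(s["tool_pos"],4),"F",np.round(s["contact_force"],1),"w",round(s["gripper_width"],3),"gf",s["grasp_force"],"t",s["time"])
E
python3 go.py .5935 -.122 .2 0
```

```text
time: 1.6
tool_pos: [0.1977, -0.5929, 0.2563]
tool_rot: [0.0, 0.749, 0.662, -0.0]
contact_force: [0.1, -0.5, 0.3]
gripper_width: 1.003
grasp_force: 0.0
time: 1.8
tool_pos: [0.1977, -0.5929, 0.2563]
tool_rot: [0.0, 0.707, 0.707, -0.0]
contact_force: [0.5, 0.0, 0.2]
gripper_width: 1.0
grasp_force: 0.0
shift [0.4706 0.3962 0.0563] turn z 0.001 yaw 0.04 tilt 0.0 pos [ 0.1977 -0.5929  0.2563] F [0.5 0.  0.2] w 1.0 gf 0.0 t 1.8
```

```bash
python3 -m inch '[[[0.03,0.025,0],[0,0,0],1],[[0.04,0.034,0],[0,0,0],1],[[0.04,0.034,0],[0,0,0],1],[[0.04,0.034,0],[0,0,0],1],[[0.04,0.034,0],[0,0,0],1],[[0.04,0.034,0],[0,0,0],1],[[0.04,0.034,0],[0,0,0],1],[[0.04,0.034,0],[0,0,0],1]]' >/dev/null; python3 -m inch '[[[0.04,0.034,0],[0,0,0],1],[[0.04,0.034,0],[0,0,0],1],[[0.04,0.034,0],[0,0,0],1],[[0.03,0.025,0],[0,0,0],1],[[0.01,0.01,0],[0,0,0],1],[[0,0,0],[0,0,0],1]]'>/dev/null; python3 go.py .5935 -.122 .055 0
python3 - <<'E'
from h import *
im,W=cloud("side"); save(im,"side1")
E
```

```text
shift [0.0183 0.0118 0.2012] turn z 0.002 yaw 0.11 tilt 0.02 pos [ 0.5818 -0.1404  0.2562] F [-0.8 -0.1  0. ] w 0.998 gf 0.0 t 3.2
```

View pics/side1.png

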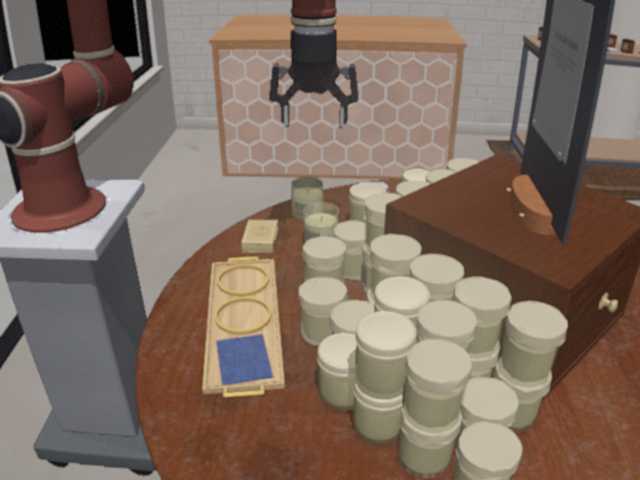

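The gripper at (315,100) is over tester_b at (322,220), with its fingers spread along x. I centre it and descend.

```bash
python3 -m inch '[[[0.018,0.012,0.03],[0,0,0],1],[[0,0,0.04],[0,0,0],1],[[0,0,0.04],[0,0,0],1],[[0,0,0.035],[0,0,0],1],[[0,0,0.03],[0,0,0],1],[[0,0,0.02],[0,0,0],1],[[0,0,0.011],[0,0,0],1],[[0,0,0],[0,0,0],1]]'; python3 go.py .5935 -.122 .05 0;  python3 -m inch '[[[0,0,0],[0,0,0],0.4],[[0,0,0],[0,0,0],0.4],[[0,0,0],[0,0,0],0.4],[[0,0,0],[0,0,0],0.4],[[0,0,0],[0,0,0],0.4],[[0,0,0],[0,0,0],0.4]]'
```

```text
time: 4.05
tool_pos: [0.5913, -0.1245, 0.0487]
tool_rot: [-0.001, 0.708, 0.707, -0.001]
contact_force: [0.7, 1.0, 0.0]
gripper_width: 1.0
grasp_force: 0.0
shift [ 0.0025  0.0022 -0.0013] turn z -0.001 yaw -0.08 tilt 0.19 pos [ 0.5913 -0.1245  0.0487] F [0.7 1.  0. ] w 1.0 gf 0.0 t 4.05
time: 4.65
tool_pos: [0.5944, -0.1243, 0.0525]
tool_rot: [0.002, 0.707, 0.708, 0.0]
contact_force: [-0.9, -1.1, 6.2]
gripper_width: 0.774
grasp_force: 67.4
```

```bash
cat >> h.py <<'E'
def onplane(name,uv,z):
    c=manip.camera_params(name); Rm=cv2.Rodrigues(np.array(c["rvec"],float))[0]; t=np.array(c["tvec"],float).ravel()
    p=cv2.undistortPoints(np.array(uv,float).reshape(-1,1,2),np.array(c["camera_matrix"]),np.array([c["k1"],0,0,0,0.])).reshape(-1,2)
    d=np.c_[p,np.ones(len(p))]@Rm; o=-Rm.T@t
    return o+d*((z-o[2])/d[:,2])[:,None]
E
python3 - <<'E'
from h import *
f=lambda a:np.array(a)/2.2+[160,130]-0.3
print(onplane("top",f([(449.5,398.5),(555.5,384)]),.013).round(4))
for n,a,z in(("pad",[(605,343),(700,319),(722,388),(624,416)],.008),("caddy",[(378,348),(717,298),(737,417),(395,467)],.010)):
    p=onplane("top",f(a),z)[:,:2]; print(n,p.round(4).tolist(),p.mean(0).round(4)); r=cv2.minAreaRect((p*1000).astype(np.float32)); print(r)
    d=[p[i]-p[(i+1)%4] for i in range(4)]; print([round(float(np.degrees(np.arctan2(v[1],v[0]))),1) for v in d])
E
```

```text
[[ 0.4638 -0.2622  0.013 ]
 [ 0.4788 -0.3596  0.013 ]]
pad [[0.5171, -0.4061], [0.5407, -0.4943], [0.4772, -0.5143], [0.4502, -0.4236]] [ 0.4963 -0.4596]
((496.85919189453125, -459.0517578125), (69.18180084228516, 94.56739807128906), 16.628097534179688)
[104.9, 17.5, -73.4, -165.3]
caddy [[0.509, -0.1955], [0.5603, -0.5097], [0.451, -0.5273], [0.3999, -0.2129]] [ 0.4801 -0.3613]
((480.1011657714844, -361.27166748046875), (110.79670715332031, 318.68194580078125), 9.231722831726074)
[99.3, 9.2, -80.8, -170.9]
```

```bash
python3 -m inch '[[[0,0,-0.01],[0,0,0],0.4],[[0,0,-0.02],[0,0,0],0.4],[[0,0,-0.03],[0,0,0],0.4],[[0,0,-0.03],[0,0,0],0.4],[[0,0,-0.03],[0,0,0],0.4],[[0,0,-0.02],[0,0,0],0.4],[[0,0,0],[0,0,0],0.4]]'
```

```text
time: 5.35
tool_pos: [0.5947, -0.1238, 0.1944]
tool_rot: [0.003, 0.707, 0.708, 0.002]
contact_force: [0.3, -0.1, -1.2]
gripper_width: 0.768
grasp_force: 67.3
```

```bash
python3 -m inch '[[[-0.015,-0.008,0],[0,0,0],0.4],[[-0.03,-0.015,0],[0,0,0],0.4],[[-0.04,-0.02,0],[0,0,0],0.4],[[-0.04,-0.02,0],[0,0,0],0.4],[[-0.04,-0.02,0],[0,0,0],0.4],[[-0.04,-0.02,0],[0,0,0],0.4],[[-0.023,-0.009,0],[0,0,0],0.4],[[-0.008,-0.004,0],[0,0,0],0.4]]' >/dev/null; python3 -m inch '[[[0,0,0],[0,0,-0.08],0.4],[[0,0,0],[0,0,-0.08],0.4],[[0,0,0],[0,0,0],0.4],[[0,0,0],[0,0,0],0.4]]';python3 go.py .479 -.362 .06 9.2
```

```text
time: 6.55
tool_pos: [0.4768, -0.3588, 0.1889]
tool_rot: [-0.001, 0.648, 0.761, 0.0]
contact_force: [0.0, 0.1, -2.6]
gripper_width: 0.77
grasp_force: 67.4
shift [-0.0037  0.0018  0.1289] turn z -0.001 yaw 9.16 tilt 0.14 pos [ 0.4768 -0.3588  0.1889] F [ 0.   0.1 -2.6] w 0.77 gf 67.35253930091858 t 6.55
```

```bash
python3 -m inch '[[[-0.004,0.002,0.02],[0,0,0],0.4],[[0,0,0.03],[0,0,0],0.4],[[0,0,0.03],[0,0,0],0.4],[[0,0,0.02],[0,0,0],0.4],[[0,0,0.01],[0,0,0],0.4],[[0,0,0],[0,0,0],0.4],[[0,0,0],[0,0,0],0.4]]';python3 go.py .479 -.362 .0575 9.2
python3 - <<'E'
from h import *
im,W=cloud("side"); cv2.imwrite("pics/s2.png",cv2.resize(im[180:420,150:430,::-1],None,fx=2.5,fy=2.5))
E
```

```text
time: 7.25
tool_pos: [0.4804, -0.3636, 0.0812]
tool_rot: [0.001, 0.648, 0.762, -0.0]
contact_force: [0.7, 0.2, -2.8]
gripper_width: 0.775
grasp_force: 67.4
shift [ 0.0018 -0.0011  0.0237] turn z 0.0 yaw 9.21 tilt 0.07 pos [ 0.4804 -0.3636  0.0812] F [ 0.7  0.2 -2.8] w 0.775 gf 67.36852169036865 t 7.25
```

View pics/s2.png

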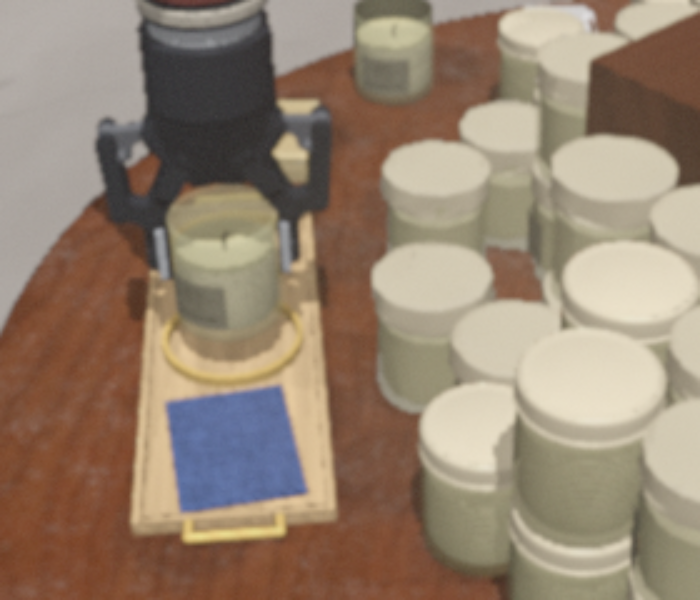

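The tester hangs upright just over the middle ring: its base is near (225,325) and the ring centre near (232,342), which fits its height. I lower it gently.

```bash
python3 -m inch '[[[0.001,-0.001,0.008],[0,0,0],0.4],[[0,0,0.006],[0,0,0],0.4],[[0,0,0.004],[0,0,0],0.4],[[0,0,0],[0,0,0],0.4],[[0,0,0],[0,0,0],0.4]]';python3 go.py .479 -.362 .0575 9.2
```

```text
time: 7.8
tool_pos: [0.4786, -0.3624, 0.0621]
tool_rot: [-0.0, 0.648, 0.762, 0.0]
contact_force: [-0.7, -1.1, -2.1]
gripper_width: 0.77
grasp_force: 67.4
shift [0.0003 0.0004 0.0046] turn z 0.0 yaw 9.22 tilt 0.02 pos [ 0.4786 -0.3624  0.0621] F [-0.7 -1.1 -2.1] w 0.77 gf 67.3691189289093 t 7.8
```

```bash
for i in 1; do python3 -m inch '[[[0,0,0.002],[0,0,0],0.4],[[0,0,0],[0,0,0],0.4],[[0,0,0],[0,0,0],0.4]]'; python3 -m inch '[[[0,0,0.002],[0,0,0],0.4],[[0,0,0],[0,0,0],0.4],[[0,0,0],[0,0,0],0.4]]'; done | grep -E "pos|contact"
```

```text
tool_pos: [0.4788, -0.3625, 0.0604]
contact_force: [-0.7, -0.2, -1.6]
tool_pos: [0.4787, -0.3624, 0.0582]
contact_force: [-0.1, -0.2, -1.3]
```

```bash
python3 -m inch '[[[0,0,0.001],[0,0,0],0.4],[[0,0,0],[0,0,0],0.4],[[0,0,0],[0,0,0],0.4]]'| grep -E "pos|contact"; python3 -m inch '[[[0,0,0.001],[0,0,0],0.4],[[0,0,0],[0,0,0],0.4],[[0,0,0],[0,0,0],0.4]]' | grep -E "pos|contact"
```

```text
tool_pos: [0.4788, -0.3626, 0.0575]
contact_force: [-0.0, 0.1, -0.2]
tool_pos: [0.4789, -0.3626, 0.0575]
contact_force: [-2.6, 2.3, 5.1]
```

Contact was at the expected height. I release and rise.

```bash
python3 -m inch '[[[0,0,0],[0,0,0],0.9],[[0,0,0],[0,0,0],1],[[0,0,0],[0,0,0],1],[[0,0,-0.01],[0,0,0],1],[[0,0,-0.03],[0,0,0],1],[[0,0,-0.04],[0,0,0],1],[[0,0,-0.04],[0,0,0],1],[[0,0,-0.02],[0,0,0],1]]' | grep -E "pos|contact|width"; python3 -m inch '[[[0,0,0],[0,0,0.08],1],[[0,0,0],[0,0,0.08],1],[[0,0,0],[0,0,0],1]]' >/dev/null; python3 go.py .5588 -.006 .05 0
python3 - <<'E'
from h import *
im,W=cloud("side"); cv2.imwrite("pics/s3.png",cv2.resize(im[180:420,150:430,::-1],None,fx=2,fy=2))
E
```

```text
tool_pos: [0.4801, -0.3637, 0.2019]
contact_force: [-0.3, 0.0, -0.4]
gripper_width: 0.998
shift [0.3566 0.0802 0.1471] turn z 0.001 yaw 0.07 tilt 0.08 pos [ 0.4789 -0.3626  0.1974] F [ 0.1 -0.1 -0.1] w 1.002 gf 0.0 t 10.1
```

View pics/s3.png

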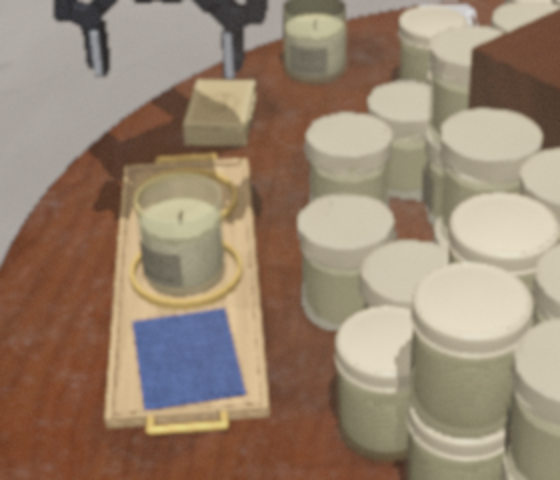

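tester_b stands inside the middle ring: its base is centred at about (182,270) and the ring at (186,272). Next is tester_a.

```bash
python3 -m inch '[[[0.03,0.007,0],[0,0,0],1],[[0.048,0.01,0],[0,0,0],1],[[0.048,0.01,0],[0,0,0],1],[[0.048,0.01,0],[0,0,0],1],[[0.048,0.01,0],[0,0,0],1],[[0.048,0.01,0],[0,0,0],1],[[0.04,0.01,0],[0,0,0],1],[[0.03,0.009,0],[0,0,0],1]]' >/dev/null; python3 -m inch '[[[0.0166,0.004,0],[0,0,0],1],[[0,0,0.02],[0,0,0],1],[[0,0,0.03],[0,0,0],1],[[0,0,0],[0,0,0],1],[[0,0,0],[0,0,0],1]]' >/dev/null; python3 go.py .5588 -.006 .05 0
```

```text
shift [-0.0003  0.0011  0.096 ] turn z 0.002 yaw 0.1 tilt 0.1 pos [ 0.5579 -0.0057  0.146 ] F [-0.1 -0.   0.5] w 1.001 gf 0.0 t 11.45
```

```bash
python3 -m inch '[[[0,0.001,0.03],[0,0,0],1],[[0,0,0.03],[0,0,0],1],[[0,0,0.02],[0,0,0],1],[[0,0,0.015],[0,0,0],1],[[0,0,0],[0,0,0],1]]' >/dev/null;  python3 -m inch '[[[0,0,0],[0,0,0],0.4],[[0,0,0],[0,0,0],0.4],[[0,0,0],[0,0,0],0.4],[[0,0,0],[0,0,0],0.4],[[0,0,0],[0,0,0],0.4],[[0,0,0],[0,0,0],0.4]]'; python3 -m inch '[[[0,0,-0.01],[0,0,0],0.4],[[0,0,-0.02],[0,0,0],0.4],[[0,0,-0.03],[0,0,0],0.4],[[0,0,-0.03],[0,0,0],0.4],[[0,0,-0.03],[0,0,0],0.4],[[0,0,-0.02],[0,0,0],0.4],[[0,0,0],[0,0,0],0.4]]'
```

```text
time: 12.55
tool_pos: [0.5611, -0.006, 0.0535]
tool_rot: [0.002, 0.707, 0.707, 0.001]
contact_force: [0.4, -0.7, 6.9]
gripper_width: 0.767
grasp_force: 67.4
time: 13.25
tool_pos: [0.5611, -0.006, 0.1953]
tool_rot: [0.003, 0.707, 0.707, 0.002]
contact_force: [0.0, 0.0, -2.2]
gripper_width: 0.769
grasp_force: 67.3
```

```bash
python3 go.py .464 -.263 .0575 9.2
```

```text
shift [-0.2568 -0.0983  0.1373] turn z -0.16 yaw 0.06 tilt 0.39 pos [ 0.5611 -0.006   0.1953] F [ 0.   0.  -2.2] w 0.769 gf 67.33850240707397 t 13.25
```

```bash
python3 -m inch '[[[-0.017,-0.006,0],[0,0,0],0.4],[[-0.03,-0.012,0],[0,0,0],0.4],[[-0.04,-0.015,0],[0,0,0],0.4],[[-0.04,-0.015,0],[0,0,0],0.4],[[-0.04,-0.015,0],[0,0,0],0.4],[[-0.04,-0.015,0],[0,0,0],0.4],[[-0.035,-0.012,0],[0,0,0],0.4],[[-0.015,-0.007,0],[0,0,0],0.4]]' >/dev/null; python3 -m inch '[[[0,0,0],[0,0,-0.08],0.4],[[0,0,0],[0,0,-0.08],0.4],[[0,0,0.03],[0,0,0],0.4],[[0,0,0.03],[0,0,0],0.4],[[0,0,0.02],[0,0,0],0.4],[[0,0,0.02],[0,0,0],0.4],[[0,0,0],[0,0,0],0.4],[[0,0,0],[0,0,0],0.4]]'|grep pos;python3 go.py .464 -.263 .0585 9.2
```

```text
tool_pos: [0.4617, -0.2622, 0.09]
shift [-0.0013  0.0022  0.0315] turn z 0.0 yaw 9.22 tilt 0.17 pos [ 0.4617 -0.2622  0.09  ] F [ 0.   0.4 -2.6] w 0.769 gf 67.58695721626282 t 14.85
```

```bash
python3 -m inch '[[[-0.001,0.002,0.01],[0,0,0],0.4],[[0,0,0.01],[0,0,0],0.4],[[0,0,0.006],[0,0,0],0.4],[[0,0,0],[0,0,0],0.4],[[0,0,0],[0,0,0],0.4]]'|grep -E "pos|contact"; python3 -m inch '[[[0,0,0.002],[0,0,0],0.4],[[0,0,0],[0,0,0],0.4],[[0,0,0],[0,0,0],0.4]]'|grep -E "pos|contact"; python3 -m inch '[[[0,0,0.002],[0,0,0],0.4],[[0,0,0],[0,0,0],0.4],[[0,0,0],[0,0,0],0.4]]'|grep -E "pos|contact"; python3 -m inch '[[[0,0,0.001],[0,0,0],0.4],[[0,0,0],[0,0,0],0.4],[[0,0,0],[0,0,0],0.4]]'|grep -E "pos|contact"
```

```text
tool_pos: [0.4647, -0.2635, 0.0652]
contact_force: [-0.3, 0.3, -2.6]
tool_pos: [0.4649, -0.2636, 0.0635]
contact_force: [0.3, 0.6, -2.7]
tool_pos: [0.4647, -0.2635, 0.0612]
contact_force: [0.5, 0.4, -3.1]
tool_pos: [0.4647, -0.2635, 0.0603]
contact_force: [-0.0, 0.5, -2.6]
```

```bash
python3 -m inch '[[[0,0,0.001],[0,0,0],0.4],[[0,0,0],[0,0,0],0.4],[[0,0,0],[0,0,0],0.4]]'|grep -E "pos|contact"; python3 -m inch '[[[0,0,0.001],[0,0,0],0.4],[[0,0,0],[0,0,0],0.4],[[0,0,0],[0,0,0],0.4]]'|grep -E "pos|contact"
```

```text
tool_pos: [0.4647, -0.2635, 0.0593]
contact_force: [0.2, 0.4, -2.8]
tool_pos: [0.4649, -0.2637, 0.0586]
contact_force: [-1.2, 0.0, -0.7]
```

```bash
python3 -m inch '[[[0,0,0.0005],[0,0,0],0.4],[[0,0,0],[0,0,0],0.9],[[0,0,0],[0,0,0],1],[[0,0,0],[0,0,0],1],[[0,0,-0.01],[0,0,0],1],[[0,0,-0.03],[0,0,0],1],[[0,0,-0.04],[0,0,0],1],[[0,0,-0.05],[0,0,0],1]]' | grep -E "pos|contact|width"; python3 -m inch '[[[0,0,0],[0,0,0.08],1],[[0,0,0],[0,0,0.05],1],[[0,0,0],[0,0,0],1]]' >/dev/null; python3 go.py .698 .083 .05 1.6
python3 - <<'E'
from h import *
im,W=cloud("top"); np.save("top4.npy",W); save(im,"top4")
print(manip.look_for("top","card_holder"))
a=im[165:225,165:235,::-1]; b=im[270:350,255:335,::-1]
cv2.imwrite("pics/c4.png",np.hstack([cv2.resize(a,(400,343),interpolation=3),cv2.resize(b,(343,343),interpolation=3)]))
E
```

```text
tool_pos: [0.4636, -0.2627, 0.1879]
contact_force: [1.0, -0.4, 1.0]
gripper_width: 0.998
shift [0.3395 0.2435 0.1391] turn z 0.003 yaw 1.79 tilt 0.11 pos [ 0.465  -0.2637  0.1891] F [ 0.5 -0.3 -0.4] w 1.0 gf 0.0 t 17.95
[{'point': [0.6983, 0.0817, 0.0196], 'score': 0.7}]
```

View pics/c4.png

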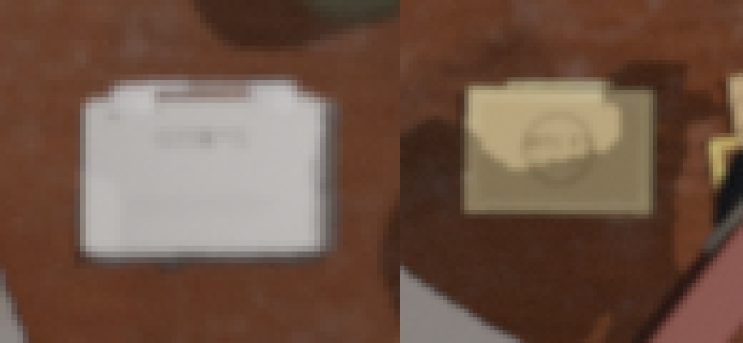

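The left crop shows the card holder: body columns 82–330, rows 95–258, with its clip tab on the far side (row 80). The right crop shows the tin: columns 465–655, rows 88–214, with its tab also on the far side. I'll keep both tabs on the same side.

Run:
```python
from h import *
for n,l,r,t,b,z in(("card",179.35,222.75,181.6,210.15,.018),("tin",270.15,314.4,290.5,319.9,.021)):
    p=onplane("top",np.array([(l,t),(r,t),(r,b),(l,b)])-.5,z)[:,:2]; print(n,p.round(4).tolist(),p.mean(0).round(4))
W=np.load("top4.npy"); z=W[...,2]; im=cv2.imread("pics/top4.png"); hsv=cv2.cvtColor(im,cv2.COLOR_BGR2HSV)
m=(np.hypot(W[...,0]-.698,W[...,1]-.083)<.075)&(z>.012)&(z<.024)&(hsv[...,1]<60)
n,l,s,_=cv2.connectedComponentsWithStats(m.astype(np.uint8)); m=l==1+np.argmax(s[1:,4])
P=W[m][:,:2]; print(len(P),np.percentile(P,[0,2,50,98,100],axis=0).round(4).tolist())
for nm,sel in(("left",P[:,1]>.113),("right",P[:,1]<.053)): print(nm,P[sel].min(0),P[sel].max(0))
```

```text
card [[0.7265, 0.1289], [0.7271, 0.0363], [0.6668, 0.0341], [0.6658, 0.1261]] [0.6965 0.0813]
tin [[0.5026, -0.0699], [0.5043, -0.16], [0.4452, -0.1611], [0.4433, -0.0714]] [ 0.4739 -0.1156]
1114 [[0.667, 0.0403], [0.6698, 0.0429], [0.6975, 0.0826], [0.7289, 0.1239], [0.73, 0.1279]]
left [0.66702544 0.11315492] [0.72656826 0.12785666]
right [0.66992102 0.04027992] [0.72942464 0.05297201]
```

```bash
python3 -m inch '[[[0.02,0.014,0],[0,0,0],1],[[0.034,0.024,0],[0,0,0],1],[[0.04,0.029,0],[0,0,0],1],[[0.04,0.029,0],[0,0,0],1],[[0.04,0.029,0],[0,0,0],1],[[0.04,0.029,0],[0,0,0],1],[[0.04,0.029,0],[0,0,0],1],[[0.034,0.024,0],[0,0,0],1]]' >/dev/null; python3 -m inch '[[[0.03,0.021,0],[0,0,0],1],[[0.0215,0.0155,0],[0,0,0],1],[[0,0,0],[0,0,0],1],[[0,0,0],[0,0,0],1]]'|grep pos
```

```text
tool_pos: [0.6973, 0.0836, 0.187]
```

```bash
python3 - <<'E'
from h import *
im,W=cloud("side"); m=(np.hypot(W[...,0]-.697,W[...,1]-.0836)<.075)&(W[...,2]>.11); P=W[m]; print(len(P),np.sort(P[:,2])[:40:4].round(4), manip.state()["tool_pos"])
E
python3 -m inch '[[[0,0,0],[0,0,0],0.72],[[0,0,0],[0,0,0],0.72],[[0,0,0],[0,0,0],0.72],[[0,0,0],[0,0,0],0.72]]'|grep -E "width|pos"
python3 - <<'E'
from h import *
im,W=cloud("side"); m=(np.hypot(W[...,0]-.697,W[...,1]-.0836)<.075)&(W[...,2]>.11); P=W[m]; print(len(P),np.sort(P[:,2])[:40:4].round(4), manip.state()["tool_pos"])
E
python3 -m inch '[[[0,0,0],[0,0,0],1],[[0,0,0],[0,0,0],1]]' >/dev/null; python3 go.py .6972 .082 .03 2
```

```text
4704 [0.1713 0.1737 0.1755 0.1771 0.1777 0.1784 0.1797 0.1804 0.1806 0.181 ] [0.69711705 0.08287777 0.18712645]
tool_pos: [0.6975, 0.0828, 0.188]
gripper_width: 0.715
4643 [0.1644 0.166  0.1683 0.1692 0.1695 0.1709 0.1725 0.1729 0.1738 0.1742] [0.69753762 0.08296313 0.18795859]
shift [-0.0013 -0.0005  0.1579] turn z -0.004 yaw 1.77 tilt 0.01 pos [0.6976 0.0833 0.1879] F [-0.6  0.  -0.2] w 1.0 gf 0.0 t 19.95
```

```bash
python3 -m inch '[[[-0.001,-0.0005,0.03],[0,0,0],0.92],[[0,0,0.04],[0,0,0],0.92],[[0,0,0.035],[0,0,0],0.92],[[0,0,0.025],[0,0,0],0.92],[[0,0,0.018],[0,0,0],0.92],[[0,0,0.01],[0,0,0],0.92],[[0,0,0],[0,0,0],0.92],[[0,0,0],[0,0,0],0.92]]' |grep -E "pos|contact|width";  python3 go.py .6972 .082 .029 2; python3 -m inch '[[[0,0,0],[0,0,0],0.4],[[0,0,0],[0,0,0],0.4],[[0,0,0],[0,0,0],0.4],[[0,0,0],[0,0,0],0.4],[[0,0,0],[0,0,0],0.4],[[0,0,0],[0,0,0],0.4]]'
```

```text
tool_pos: [0.6982, 0.0824, 0.0313]
contact_force: [0.3, -1.0, -0.5]
gripper_width: 0.92
shift [-0.0004 -0.001   0.0023] turn z -0.004 yaw 1.78 tilt 0.13 pos [0.6982 0.0824 0.0313] F [ 0.3 -1.  -0.5] w 0.92 gf 0.0 t 20.75
time: 21.35
tool_pos: [0.6993, 0.0824, 0.0329]
tool_rot: [0.002, 0.696, 0.718, 0.002]
contact_force: [0.6, 0.4, 6.8]
gripper_width: 0.74
grasp_force: 65.9
```

```bash
python3 -m inch '[[[0,0,-0.005],[0,0,0],0.4],[[0,0,-0.015],[0,0,0],0.4],[[0,0,-0.03],[0,0,0],0.4],[[0,0,-0.04],[0,0,0],0.4],[[0,0,-0.045],[0,0,0],0.4],[[0,0,-0.045],[0,0,0],0.4],[[0,0,-0.03],[0,0,0],0.4],[[0,0,0],[0,0,0],0.4]]' |grep -E "pos|contact|width";  python3 go.py .4963 -.4592 .25 16.5;  python3 - <<'E'
from h import *
im,W=cloud("top"); np.save("top5.npy",W);save(im,"top5"); cv2.imwrite("pics/c5.png",cv2.resize(im[90:270,130:370,::-1],None,fx=3,fy=3))
E
```

```text
tool_pos: [0.6998, 0.0825, 0.2485]
contact_force: [1.2, -0.8, 0.1]
gripper_width: 0.747
shift [-0.5351 -0.2202 -0.0042] turn z -0.257 yaw 1.78 tilt 0.71 pos [0.6998 0.0825 0.2485] F [ 1.2 -0.8  0.1] w 0.747 gf 66.08261704444885 t 22.15
```

View pics/c5.png

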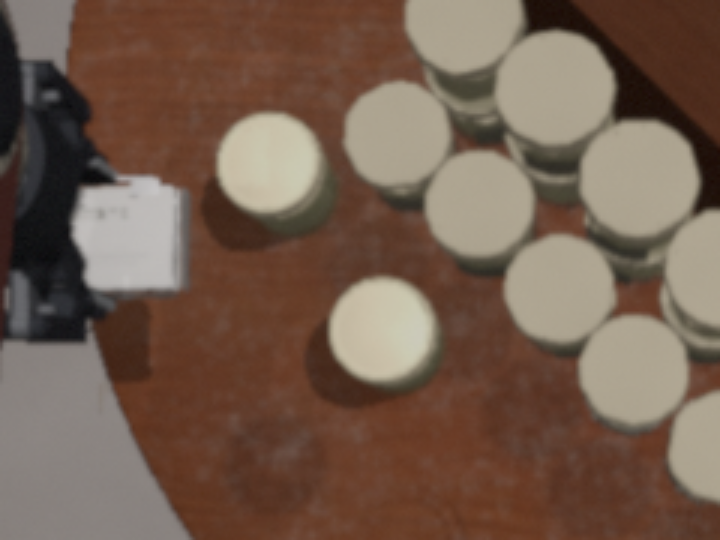

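The card is held level in the gripper at (135,235) in the crop, and both lidded jars stand undisturbed. I carry it to the pad.

```bash
python3 -m inch '[[[-0.02,-0.008,0],[0,0,0],0.4],[[-0.035,-0.0145,0],[0,0,0],0.4],[[-0.04,-0.0165,0],[0,0,0],0.4],[[-0.04,-0.0165,0],[0,0,0],0.4],[[-0.04,-0.0165,0],[0,0,0],0.4],[[-0.04,-0.0165,0],[0,0,0],0.4],[[-0.04,-0.0165,0],[0,0,0],0.4],[[-0.04,-0.0165,0],[0,0,0],0.4]]' >/dev/null; python3 -m inch '[[[-0.04,-0.0165,0],[0,0,0],0.4],[[-0.04,-0.0165,0],[0,0,0],0.4],[[-0.04,-0.0165,0],[0,0,0],0.4],[[-0.04,-0.0165,0],[0,0,0],0.4],[[-0.035,-0.0145,0],[0,0,0],0.4],[[-0.03,-0.012,0],[0,0,0],0.4],[[-0.015,-0.0055,0],[0,0,0],0.4],[[0,0,0],[0,0,0],0.4]]' >/dev/null;  python3 -m inch '[[[0,0,0],[0,0,-0.085],0.4],[[0,0,0],[0,0,-0.085],0.4],[[0,0,0],[0,0,-0.085],0.4],[[0,0,0.03],[0,0,0],0.4],[[0,0,0.04],[0,0,0],0.4],[[0,0,0.04],[0,0,0],0.4],[[0,0,0],[0,0,0],0.4],[[0,0,0],[0,0,0],0.4]]'|grep pos;python3 go.py .4963 -.4592 .041 16.5
```

```text
tool_pos: [0.4942, -0.4576, 0.1288]
shift [-0.0024  0.0016  0.0878] turn z -0.001 yaw 16.45 tilt 0.18 pos [ 0.4942 -0.4576  0.1288] F [-0.4 -0.6  0.9] w 0.744 gf 66.48042619228363 t 24.6
```

```bash
python3 -m inch '[[[-0.0024,0.0016,0.02],[0,0,0],0.4],[[0,0,0.02],[0,0,0],0.4],[[0,0,0.015],[0,0,0],0.4],[[0,0,0.01],[0,0,0],0.4],[[0,0,0],[0,0,0],0.4],[[0,0,0],[0,0,0],0.4]]'|grep -E "pos|contact";python3 go.py .4963 -.4592 .041 16.5;  python3 - <<'E'
from h import *
im,W=cloud("side"); np.save("s6.npy",W);save(im,"s6full"); cv2.imwrite("pics/s6.png",cv2.resize(im[240:420,170:330,::-1],None,fx=3.2,fy=3.2,interpolation=3))
E
```

```text
tool_pos: [0.497, -0.4614, 0.0658]
contact_force: [0.1, 0.3, -1.1]
shift [ 0.0024 -0.      0.0248] turn z -0.002 yaw 16.39 tilt 0.07 pos [ 0.497  -0.4614  0.0658] F [ 0.1  0.3 -1.1] w 0.739 gf 66.46354615688324 t 25.2
```

View pics/s6.png

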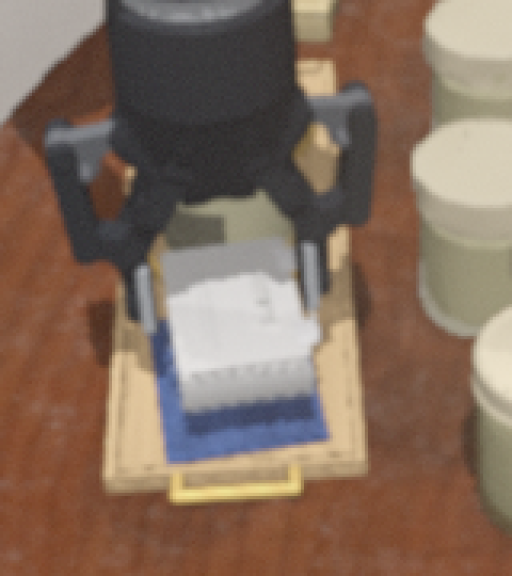

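The card holder hangs parallel to the pad (pad front edge from (168,462) to (328,438), card front edge parallel). I lower it.

```bash
python3 -m inch '[[[0.0022,0,0.01],[0,0,0],0.4],[[0,0,0.008],[0,0,0],0.4],[[0,0,0.003],[0,0,0],0.4],[[0,0,0],[0,0,0],0.4],[[0,0,0],[0,0,0],0.4]]'|grep -E "pos|contact";  python3 -m inch '[[[0,0,0.0015],[0,0,0],0.4],[[0,0,0],[0,0,0],0.4],[[0,0,0],[0,0,0],0.4]]'|grep -E "pos|contact"; python3 -m inch '[[[0,0,0.0015],[0,0,0],0.4],[[0,0,0],[0,0,0],0.4],[[0,0,0],[0,0,0],0.4]]'|grep -E "pos|contact"; python3 -m inch '[[[0,0,0.001],[0,0,0],0.4],[[0,0,0],[0,0,0],0.4],[[0,0,0],[0,0,0],0.4]]'|grep -E "pos|contact"
```

```text
tool_pos: [0.4959, -0.4589, 0.0436]
contact_force: [-0.7, -1.1, -1.6]
tool_pos: [0.496, -0.459, 0.0425]
contact_force: [0.3, 0.7, -1.0]
tool_pos: [0.4961, -0.4591, 0.041]
contact_force: [1.0, -0.8, -0.8]
tool_pos: [0.4961, -0.4592, 0.041]
contact_force: [-3.6, 1.9, 4.9]
```

```bash
python3 -m inch '[[[0,0,0],[0,0,0],0.8],[[0,0,0],[0,0,0],0.88],[[0,0,0],[0,0,0],0.9],[[0,0,-0.01],[0,0,0],0.9],[[0,0,-0.03],[0,0,0],0.9],[[0,0,-0.04],[0,0,0],0.9],[[0,0,-0.05],[0,0,0],1],[[0,0,-0.02],[0,0,0],1]]' | grep -E "pos|contact|width"; python3 -m inch '[[[0,0,0],[0,0,0.09],1],[[0,0,0],[0,0,0.09],1],[[0,0,0],[0,0,0.09],1],[[0,0,0],[0,0,0],1]]'>/dev/null; python3 go.py .4745 -.1155 .031 1;  python3 - <<'E'
from h import *
im,W=cloud("side"); save(im,"s7full"); cv2.imwrite("pics/s7.png",cv2.resize(im[230:420,150:350,::-1],None,fx=3,fy=3,interpolation=3))
E
```

```text
tool_pos: [0.4976, -0.4609, 0.1972]
contact_force: [0.8, -0.8, 0.9]
gripper_width: 1.003
shift [ 0.3439 -0.016   0.1594] turn z -0.001 yaw 0.93 tilt 0.04 pos [ 0.496  -0.459   0.1906] F [ 0.3 -0.7 -1.1] w 0.997 gf 0.0 t 27.85
```

View pics/s7.png

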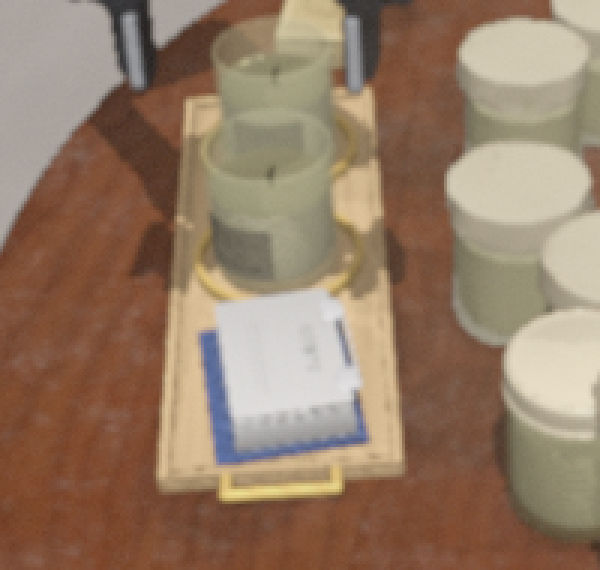

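The card lies square on the pad but looks a few mm off: the blue margin is about 20 px at the left and 13 px at the front. I move over to the tin and measure from the top.

```bash
python3 -m inch '[[[0.03,-0.002,0],[0,0,0],1],[[0.045,-0.002,0],[0,0,0],1],[[0.045,-0.002,0],[0,0,0],1],[[0.045,-0.002,0],[0,0,0],1],[[0.045,-0.002,0],[0,0,0],1],[[0.045,-0.002,0],[0,0,0],1],[[0.045,-0.002,0],[0,0,0],1],[[0.0439,-0.002,0],[0,0,0],1]]' >/dev/null;  python3 -m inch '[[[0,0,0],[0,0,0],1],[[0,0,0],[0,0,0],1]]' >/dev/null; python3 go.py .4745 -.1155 .031 1;  python3 - <<'E'
from h import *
im,W=cloud("top"); np.save("top8.npy",W);save(im,"top8"); cv2.imwrite("pics/c8.png",cv2.resize(im[255:350,320:510,::-1],None,fx=4,fy=4,interpolation=3))
z=W[...,2]; hsv=cv2.cvtColor(im,cv2.COLOR_RGB2HSV)
m=(np.hypot(W[...,0]-.496,W[...,1]+.459)<.08)&(z>.02)&(z<.035)&(hsv[...,1]<80)
n,l,s,_=cv2.connectedComponentsWithStats(m.astype(np.uint8)); m=l==1+np.argmax(s[1:,4]); print(m.sum(),cv2.minAreaRect((W[m][:,:2]*1000).astype(np.float32)),W[m].mean(0))
for x,y in((.464,-.262),(.479,-.36)):
    m=(np.hypot(W[...,0]-x,W[...,1]-y)<.06)&(z>.065)&(z<.1); P=W[m][:,:2].astype(np.float32)*1000; print(m.sum(),cv2.minEnclosingCircle(P),np.median(z[m]))
E
```

```text
shift [-0.0007 -0.0002  0.1592] turn z 0.002 yaw 1.11 tilt 0.06 pos [ 0.4745 -0.1147  0.1902] F [ 0.1  0.6 -0.2] w 0.999 gf 0.0 t 28.9
1248 ((499.8175048828125, -456.9275817871094), (65.03337097167969, 84.72856140136719), 16.70245361328125) [ 0.49950636 -0.45691713  0.02579162]
185 ((465.88525390625, -263.94921875), 33.761104583740234) 0.07798549129670895
228 ((479.1804504394531, -360.3412780761719), 34.14907455444336) 0.07718091110319299
```

View pics/c8.png

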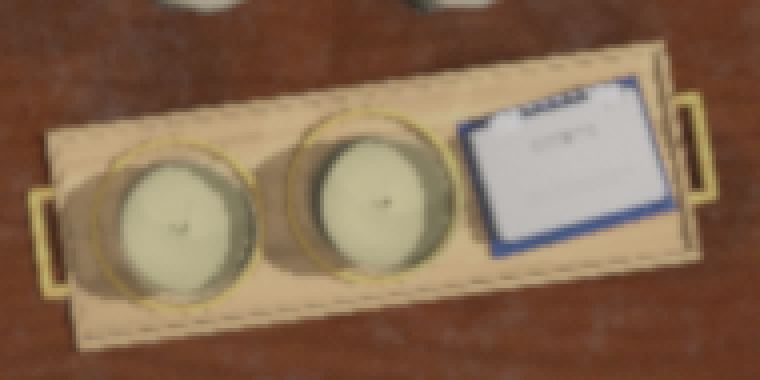

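Run:
```python
from h import *
f=lambda a:np.array(a)/4+[320,255]-.4
for n,a,z in(("pad",[(460,125),(637,77),(678,208),(492,256)],.008),("card",[(478,124),(632,84),(672,200),(497,243)],.025),("tabs",[(485,110),(628,80)],.02)):
    p=onplane("top",f(a),z)[:,:2]; print(n,(p*1000).round(1).tolist(),p.mean(0).round(4)); print([round(float(np.hypot(*(p[i]-p[(i+1)%len(p)])))*1000,1) for i in range(len(p))])
    if len(p)>3: print(cv2.minAreaRect((p*1000).astype(np.float32)))
```

```text
pad [[516.6, -405.9], [542.4, -496.3], [476.2, -516.7], [450.5, -422.1]] [ 0.4965 -0.4603]
[94.0, 69.3, 98.0, 68.1]
((496.80731201171875, -460.3729248046875), (69.28910827636719, 97.99785614013672), 15.173094749450684)
card [[517.4, -411.5], [538.6, -488.8], [481.0, -508.4], [458.3, -420.9]] [ 0.4988 -0.4574]
[80.1, 60.9, 90.4, 59.9]
((499.042236328125, -457.06622314453125), (60.70671081542969, 90.3635482788086), 14.519519805908203)
tabs [[524.5, -416.0], [540.7, -488.2]] [ 0.5326 -0.4521]
[74.0, 74.0]
```

The card is about 3.5 mm off in the pad's x and 2.5 mm off in its y. I go back, regrip it, lift slightly and correct.

```bash
python3 -m inch '[[[-0.03,0.002,0],[0,0,0],1],[[-0.045,0.003,0],[0,0,0],1],[[-0.045,0.003,0],[0,0,0],1],[[-0.045,0.003,0],[0,0,0],1],[[-0.045,0.003,0],[0,0,0],1],[[-0.045,0.003,0],[0,0,0],1],[[-0.045,0.003,0],[0,0,0],1],[[-0.043,0.003,0],[0,0,0],1]]' >/dev/null;  python3 -m inch '[[[0,0,0],[0,0,-0.09],1],[[0,0,0],[0,0,-0.09],1],[[0,0,0],[0,0,-0.09],0.92],[[0,0,0.03],[0,0,0],0.92],[[0,0,0.04],[0,0,0],0.92],[[0,0,0],[0,0,0],0.92],[[0,0,0],[0,0,0],0.92]]' >/dev/null; python3 go.py .497 -.4585 .039 16.5
```

```text
shift [ 0.0013 -0.0045  0.0798] turn z -0.003 yaw 16.31 tilt 0.15 pos [ 0.5018 -0.4587  0.1188] F [-0.2 -0.   0.7] w 0.922 gf 0.0 t 30.45
```

```bash
python3 -m inch '[[[0.001,-0.0045,0.03],[0,0,0],0.92],[[0,0,0.025],[0,0,0],0.92],[[0,0,0.015],[0,0,0],0.92],[[0,0,0.008],[0,0,0],0.92],[[0,0,0],[0,0,0],0.92],[[0,0,0],[0,0,0],0.92]]' |grep -E "pos|contact"; python3 -m inch '[[[0,0,0],[0,0,0],0.4],[[0,0,0],[0,0,0],0.4],[[0,0,0],[0,0,0],0.4],[[0,0,0],[0,0,0],0.4],[[0,0,0],[0,0,0],0.4]]'; python3 -m inch '[[[0,0,-0.003],[0,0,0],0.4],[[0,0,-0.005],[0,0,0],0.4],[[0,0,0],[0,0,0],0.4],[[0,0,0],[0,0,0],0.4]]'; python3 go.py .497 -.4585 .041 16.5
```

```text
tool_pos: [0.4991, -0.4592, 0.0435]
contact_force: [-0.3, -0.3, 0.4]
time: 31.55
tool_pos: [0.5052, -0.4618, 0.0522]
tool_rot: [0.009, 0.599, 0.801, 0.0]
contact_force: [7.1, 6.6, 22.9]
gripper_width: 0.407
grasp_force: 26.2
time: 31.95
tool_pos: [0.4984, -0.4585, 0.0505]
tool_rot: [0.0, 0.599, 0.801, -0.0]
contact_force: [0.1, 0.8, 5.4]
gripper_width: 0.402
grasp_force: 2.3
shift [ 0.0004 -0.0013  0.0095] turn z -0.002 yaw 16.38 tilt 0.04 pos [ 0.4984 -0.4585  0.0505] F [0.1 0.8 5.4] w 0.402 gf 2.3004616610705853 t 31.95
```

The fingers slipped over the card's top because I was too high. I rise, reopen and check the card.

```bash
python3 -m inch '[[[0,0,-0.02],[0,0,0],0.4],[[0,0,-0.04],[0,0,0],0.4],[[0,0,-0.04],[0,0,0],0.92],[[0,0,-0.02],[0,0,0],0.92],[[0,0,0],[0,0,0],0.92]]' |grep -E "pos|contact"
python3 - <<'E'
from h import *
im,W=cloud("side"); save(im,"s9full"); cv2.imwrite("pics/s9.png",cv2.resize(im[230:420,150:350,::-1],None,fx=3,fy=3,interpolation=3))
E
```

```text
tool_pos: [0.4993, -0.4599, 0.1738]
contact_force: [0.4, -0.4, 1.1]
```

View pics/s9.png

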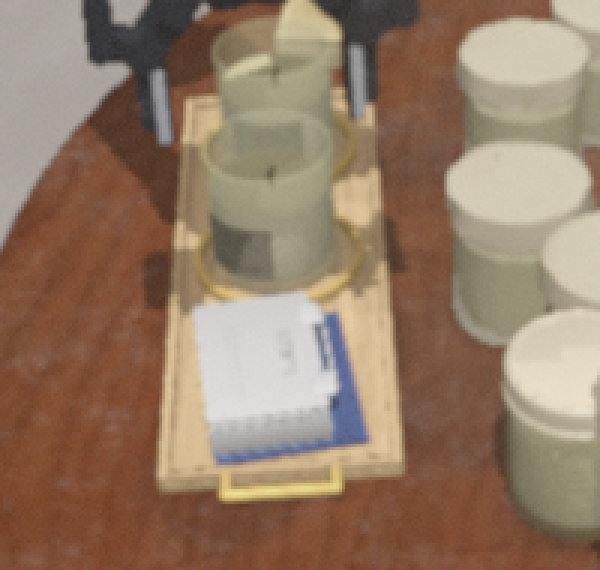

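The card slid about 11 mm toward -x but still lies flat. I measure it, then regrip lower.

```bash
python3 - <<'E'
from h import *
def rect(name,z0=.02,z1=.035):
    im,W=cloud(name) if name!="t8" else (cv2.imread("pics/top8.png")[...,::-1],np.load("top8.npy"))
    z=W[...,2]; hsv=cv2.cvtColor(np.ascontiguousarray(im),cv2.COLOR_RGB2HSV)
    m=(np.hypot(W[...,0]-.496,W[...,1]+.459)<.085)&(z>z0)&(z<z1)&(hsv[...,1]<80)
    n,l,s,_=cv2.connectedComponentsWithStats(m.astype(np.uint8)); m=l==1+np.argmax(s[1:,4]); print(name,m.sum(),cv2.minAreaRect((W[m][:,:2]*1000).astype(np.float32)),W[m].mean(0))
    b=(hsv[...,0]>100)&(hsv[...,0]<130)&(hsv[...,1]>90)&(np.hypot(W[...,0]-.496,W[...,1]+.459)<.085); print("blue",b.sum(),cv2.minAreaRect((W[b][:,:2]*1000).astype(np.float32)))
rect("top");rect("side")
import h
W=np.load("top8.npy")
im=cv2.imread("pics/s7full.png")
E
python3 go.py .4855 -.462 .038 16.5
```

```text
top 945 ((490.3878173828125, -458.5450744628906), (62.249210357666016, 82.66001892089844), 16.808996200561523) [ 0.49214189 -0.4521188   0.02591224]
blue 150 ((527.7276000976562, -447.8046569824219), (20.207693099975586, 85.74449157714844), 19.277931213378906)
side 1682 ((489.6236572265625, -463.4466857910156), (62.922210693359375, 91.96073150634766), 16.29216194152832) [ 0.4887407  -0.46571142  0.02371546]
blue 189 ((519.2098388671875, -472.2945251464844), (110.2093276977539, 54.34801483154297), 70.98686218261719)
shift [-0.0015 -0.0124  0.1293] turn z -0.002 yaw 16.37 tilt 0.22 pos [ 0.4973 -0.4574  0.1673] F [-0.2  0.2  0.2] w 0.919 gf 0.0 t 32.6
```

Run:
```python
from h import *
for n in("side0","top0"):
    W=np.load(n+".npy"); hsv=cv2.cvtColor(cv2.imread(f"pics/{n}.png"),cv2.COLOR_BGR2HSV)
    b=(hsv[...,0]>100)&(hsv[...,0]<130)&(hsv[...,1]>90)&(np.hypot(W[...,0]-.496,W[...,1]+.459)<.085)
    n_,l,s,_=cv2.connectedComponentsWithStats(b.astype(np.uint8)); b=l==1+np.argmax(s[1:,4])
    print(n,cv2.minAreaRect((W[b][:,:2]*1000).astype(np.float32)))
    if n=="side0":
        c,_=cv2.findContours(b.astype(np.uint8),0,1); bx=cv2.boxPoints(cv2.minAreaRect(c[0])); hull=cv2.approxPolyDP(max(c,key=len),6,True)[:,0]; print(hull.tolist()); print((onplane("side",hull,.008)[:,:2]*1000).round(1).tolist())
```

```text
side0 ((495.07342529296875, -464.1142578125), (67.61009979248047, 95.50122833251953), 16.748056411743164)
[[261, 336], [218, 342], [223, 383], [271, 375]]
[[515.4, -415.7], [452.8, -433.1], [476.3, -518.2], [540.5, -498.7]]
top0 ((495.9249267578125, -459.4018249511719), (66.91621398925781, 93.31616973876953), 16.613374710083008)
```

```bash
python3 go.py .4885 -.4595 .036 16.5; python3 -m inch '[[[0,-0.0085,0.03],[0,0,0],0.95],[[0,0,0.035],[0,0,0],0.95],[[0,0,0.03],[0,0,0],0.95],[[0,0,0.017],[0,0,0],0.95],[[0,0,0.01],[0,0,0],0.95],[[0,0,0],[0,0,0],0.95],[[0,0,0],[0,0,0],0.95],[[0,0,0],[0,0,0],0.95]]' |grep -E "pos|contact"; python3 go.py .4885 -.4595 .036 16.5
```

```text
shift [ 0.     -0.0088  0.1313] turn z -0.002 yaw 16.37 tilt 0.22 pos [ 0.4973 -0.4574  0.1673] F [-0.2  0.2  0.2] w 0.919 gf 0.0 t 32.6
tool_pos: [0.4911, -0.4617, 0.0499]
contact_force: [-0.6, -0.0, 0.8]
shift [ 0.0029 -0.0019  0.0139] turn z -0.002 yaw 16.39 tilt 0.2 pos [ 0.4911 -0.4617  0.0499] F [-0.6 -0.   0.8] w 0.947 gf 0.0 t 33.4
```

```bash
python3 -m inch '[[[0.0025,-0.002,0.008],[0,0,0],0.95],[[0,0,0.006],[0,0,0],0.95],[[0,0,0],[0,0,0],0.95],[[0,0,0],[0,0,0],0.95]]' |grep -E "pos|contact"; python3 go.py .4885 -.4595 .036 16.5;  python3 -m inch '[[[0,0,0],[0,0,0],0.85],[[0,0,0],[0,0,0],0.7],[[0,0,0],[0,0,0],0.5],[[0,0,0],[0,0,0],0.5],[[0,0,0],[0,0,0],0.5]]'
```

```text
tool_pos: [0.4873, -0.4585, 0.0334]
contact_force: [-0.0, 0.7, -0.2]
shift [-0.0012  0.0009 -0.0027] turn z -0.002 yaw 16.39 tilt 0.05 pos [ 0.4873 -0.4585  0.0334] F [-0.   0.7 -0.2] w 0.953 gf 0.0 t 33.8
time: 34.3
tool_pos: [0.4882, -0.4594, 0.0348]
tool_rot: [0.001, 0.599, 0.801, -0.0]
contact_force: [0.9, -0.5, 4.2]
gripper_width: 0.747
grasp_force: 65.9
```

```bash
python3 -m inch '[[[0,0,-0.005],[0,0,0],0.5],[[0,0,0],[0,0,0],0.5],[[-0.002,0.003,0],[0,0,0],0.5],[[0,0.0022,0],[0,0,0],0.5],[[0,0,0],[0,0,0],0.5],[[0,0,0],[0,0,0],0.5]]' |grep -E "pos|contact"; python3 go.py .4937 -.4605 .0355 16.5
```

```text
tool_pos: [0.4931, -0.4591, 0.0385]
contact_force: [-0.6, 1.2, -1.3]
shift [-0.0015  0.0002  0.003 ] turn z -0.002 yaw 16.4 tilt 0.03 pos [ 0.4931 -0.4591  0.0385] F [-0.6  1.2 -1.3] w 0.745 gf 65.99721640348434 t 34.9
```

```bash
python3 -m inch '[[[-0.001,0.0005,0.001],[0,0,0],0.5],[[0,0,0.0015],[0,0,0],0.5],[[0,0,0.001],[0,0,0],0.5],[[0,0,0],[0,0,0],0.5],[[0,0,0],[0,0,0],0.5]]' |grep -E "pos|contact"; python3 -m inch '[[[0,0,0],[0,0,0],0.8],[[0,0,0],[0,0,0],0.85],[[0,0,0],[0,0,0],0.85],[[0,0,-0.01],[0,0,0],0.9],[[0,0,-0.03],[0,0,0],0.9],[[0,0,-0.04],[0,0,0],0.9],[[0,0,-0.05],[0,0,0],1],[[0,0,-0.03],[0,0,0],1]]' | grep -E "pos|contact|width"; python3 -m inch '[[[0,0,0],[0,0,0.09],1],[[0,0,0],[0,0,0.09],1],[[0,0,0],[0,0,0.09],1],[[0,0,0],[0,0,0],1]]'>/dev/null; python3 go.py .4745 -.1155 .031 1
```

```text
tool_pos: [0.4938, -0.4601, 0.0353]
contact_force: [-0.4, -1.0, -1.8]
tool_pos: [0.4949, -0.4612, 0.2012]
contact_force: [0.7, -0.4, 0.5]
gripper_width: 1.001
shift [ 0.3451 -0.014   0.165 ] turn z -0.001 yaw 0.93 tilt 0.06 pos [ 0.494  -0.4602  0.1963] F [-0.5 -0.7 -0.3] w 1.002 gf 0.0 t 36.6
```

```bash
python3 -m inch '[[[0.03,-0.002,0],[0,0,0],1],[[0.045,-0.002,0],[0,0,0],1],[[0.045,-0.002,0],[0,0,0],1],[[0.045,-0.002,0],[0,0,0],1],[[0.045,-0.002,0],[0,0,0],1],[[0.045,-0.002,0],[0,0,0],1],[[0.045,-0.002,0],[0,0,0],1],[[0.0445,0,0],[0,0,0],1]]' >/dev/null;  python3 -m inch '[[[0,0,0.02],[0,0,0],1],[[0,0,0.02],[0,0,0],1],[[0,0,0],[0,0,0],1]]' >/dev/null; python3 go.py .4745 -.1155 .031 1;  python3 - <<'E'
from h import *
im,W=cloud("top"); np.save("top9.npy",W);save(im,"top9"); 
g=cv2.resize(im[255:330,425:510,::-1],None,fx=5,fy=5,interpolation=3)
im2,W2=cloud("side"); g2=cv2.resize(im2[315:400,190:290,::-1],None,fx=4,fy=4.412,interpolation=3); cv2.imwrite("pics/c9.png",np.hstack([g,g2[:375]]))
for n,W_,i in(("top",W,im),("side",W2,im2)):
    z=W_[...,2]; hsv=cv2.cvtColor(i,cv2.COLOR_RGB2HSV)
    m=(np.hypot(W_[...,0]-.496,W_[...,1]+.459)<.085)&(z>.02)&(z<.035)&(hsv[...,1]<80)
    _,l,s,_=cv2.connectedComponentsWithStats(m.astype(np.uint8)); m=l==1+np.argmax(s[1:,4]); print(n,m.sum(),cv2.minAreaRect((W_[m][:,:2]*1000).astype(np.float32)))
E
```

```text
shift [-0.0011  0.0025  0.1218] turn z 0.001 yaw 1.07 tilt 0.29 pos [ 0.4726 -0.1146  0.1529] F [ 0.  -0.2  0.2] w 1.001 gf 0.0 t 37.7
top 1265 ((498.4015808105469, -460.75457763671875), (65.3330307006836, 84.53572845458984), 16.92833709716797)
side 1710 ((498.6831359863281, -464.7938232421875), (62.90939712524414, 92.45391082763672), 16.14077377319336)
```

View pics/c9.png

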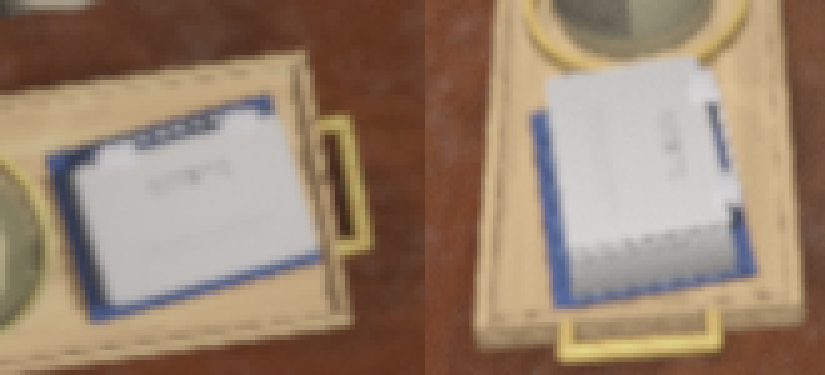

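The card now sits square on the pad, about 2 mm from its centre: in the left view the blue border shows on three sides, and in the right view the card's front edge is parallel to the pad's and just inside it. I grasp the tin, deeper this time.

```bash
python3 -m inch '[[[-0.0006,0.002,0.03],[0,0,0],0.95],[[0,0,0.035],[0,0,0],0.95],[[0,0,0.03],[0,0,0],0.95],[[0,0,0.015],[0,0,0],0.95],[[0,0,0.006],[0,0,0],0.95],[[0,0,0],[0,0,0],0.95],[[0,0,0],[0,0,0],0.95],[[0,0,0],[0,0,0],0.95]]' |grep -E "pos|contact"; python3 go.py .4745 -.1152 .028 1
```

```text
tool_pos: [0.4777, -0.117, 0.0411]
contact_force: [-0.4, -0.7, 0.5]
shift [ 0.0019 -0.0032  0.0131] turn z -0.001 yaw 0.92 tilt 0.19 pos [ 0.4777 -0.117   0.0411] F [-0.4 -0.7  0.5] w 0.95 gf 0.0 t 38.6
```

```bash
python3 -m inch '[[[0,0,0.006],[0,0,0],0.95],[[0,0,0.004],[0,0,0],0.95],[[0,0,0],[0,0,0],0.95],[[0,0,0],[0,0,0],0.95]]' |grep -E "pos|contact"; python3 go.py .4745 -.1152 .028 1
```

```text
tool_pos: [0.4761, -0.1163, 0.029]
contact_force: [0.5, -0.4, 0.6]
shift [ 0.0011 -0.0016  0.001 ] turn z -0.001 yaw 0.92 tilt 0.04 pos [ 0.4761 -0.1163  0.029 ] F [ 0.5 -0.4  0.6] w 0.948 gf 0.0 t 39.0
```

```bash
python3 -m inch '[[[0.001,-0.0012,0.001],[0,0,0],0.95],[[0,0,0],[0,0,0],0.95],[[0,0,0],[0,0,0],0.8],[[0,0,0],[0,0,0],0.65],[[0,0,0],[0,0,0],0.4],[[0,0,0],[0,0,0],0.4],[[0,0,0],[0,0,0],0.4]]'; python3 -m inch '[[[0,0,-0.005],[0,0,0],0.4],[[0,0,-0.015],[0,0,0],0.4],[[0,0,-0.03],[0,0,0],0.4],[[0,0,-0.04],[0,0,0],0.4],[[0,0,-0.04],[0,0,0],0.4],[[0,0,-0.02],[0,0,0],0.4],[[0,0,0],[0,0,0],0.4],[[0,0,0],[0,0,0],0.4]]'; python3 go.py .4943 -.4618 .18 16.4
```

```text
time: 39.7
tool_pos: [0.4757, -0.1156, 0.0289]
tool_rot: [0.0, 0.701, 0.713, 0.0]
contact_force: [-0.1, -0.5, 4.9]
gripper_width: 0.672
grasp_force: 64.9
time: 40.5
tool_pos: [0.4745, -0.1152, 0.1772]
tool_rot: [-0.001, 0.701, 0.713, -0.0]
contact_force: [-0.5, 0.5, -2.6]
gripper_width: 0.668
grasp_force: 64.4
shift [-0.3469  0.0142 -0.003 ] turn z -0.27 yaw 0.92 tilt 0.08 pos [ 0.4745 -0.1152  0.1772] F [-0.5  0.5 -2.6] w 0.668 gf 64.44010019302368 t 40.5
```

```bash
python3 -m inch '[[[-0.02,0.001,0],[0,0,0],0.4],[[-0.04,0.002,0],[0,0,0],0.4],[[-0.045,0.002,0],[0,0,0],0.4],[[-0.045,0.002,0],[0,0,0],0.4],[[-0.045,0.002,0],[0,0,0],0.4],[[-0.045,0.002,0],[0,0,0],0.4],[[-0.045,0.002,0],[0,0,0],0.4],[[-0.04,0.001,0],[0,0,0],0.4]]' >/dev/null;  python3 -m inch '[[[-0.022,0,0],[0,0,0],0.4],[[0,0,0],[0,0,-0.09],0.4],[[0,0,0],[0,0,-0.09],0.4],[[0,0,0],[0,0,-0.09],0.4],[[0,0,0],[0,0,0],0.4],[[0,0,0],[0,0,0],0.4]]' >/dev/null; python3 go.py .4943 -.4618 .055 16.4
```

```text
shift [-0.0011  0.0004  0.1206] turn z -0.002 yaw 16.28 tilt 0.24 pos [ 0.4939 -0.4613  0.1756] F [ 0.2  0.1 -0.8] w 0.669 gf 64.39173817634583 t 41.9
```

```bash
python3 -m inch '[[[0,0,0.03],[0,0,-0.003],0.4],[[0,0,0.03],[0,0,0],0.4],[[0,0,0.025],[0,0,0],0.4],[[0,0,0.015],[0,0,0],0.4],[[0,0,0.005],[0,0,0],0.4],[[0,0,0],[0,0,0],0.4],[[0,0,0],[0,0,0],0.4],[[0,0,0],[0,0,0],0.4]]' |grep contact; python3 go.py .4943 -.4618 .055 16.4
python3 - <<'E'
from h import *
im,W=cloud("side"); z=W[...,2]; hsv=cv2.cvtColor(im,cv2.COLOR_RGB2HSV); N=np.hypot(W[...,0]-.496,W[...,1]+.462)<.085
for n,m in(("tin",N&(hsv[...,1]>60)&(z>.033)&(z<.07)&(hsv[...,0]>15)&(hsv[...,0]<35)),("card",N&(hsv[...,1]<60)&(z>.018)&(z<.032)&(hsv[...,2]>90))):
    _,l,s,_=cv2.connectedComponentsWithStats(m.astype(np.uint8)); m=l==1+np.argmax(s[1:,4]); print(n,m.sum(),cv2.minAreaRect((W[m][:,:2]*1000).astype(np.float32)),np.percentile(z[m],[2,98]))
E
```

```text
contact_force: [0.5, -0.3, -1.1]
shift [ 0.0017 -0.0008  0.0204] turn z 0.003 yaw 16.55 tilt 0.19 pos [ 0.4955 -0.4631  0.0754] F [ 0.5 -0.3 -1.1] w 0.667 gf 64.37742590904236 t 42.7
tin 2127 ((492.7585144042969, -446.1404724121094), (63.575233459472656, 130.7170867919922), 15.315433502197266) [0.04793714 0.06819684]
card 631 ((505.7601013183594, -487.893310546875), (62.07253646850586, 44.31238555908203), 15.838141441345215) [0.0184275  0.02601342]
```

```bash
python3 -m inch '[[[0.001,-0.0005,0.01],[0,0,0],0.4],[[0,0,0.003],[0,0,0],0.4],[[0,0,0],[0,0,0],0.4],[[0,0,0],[0,0,0],0.4]]' |grep -E "contact|pos"
cat > rel.py <<'E'
from h import *
im,W=cloud("side"); z=W[...,2]; hsv=cv2.cvtColor(im,cv2.COLOR_RGB2HSV)
a=np.radians(16.4); d=(W[...,:2]-[.4955,-.4643])*1000   # pad centre as this camera sees it
X=d[...,0]*np.cos(a)+d[...,1]*np.sin(a); Y=-d[...,0]*np.sin(a)+d[...,1]*np.cos(a)
N=(abs(X)<45)&(Y>-60)&(Y<60)
for n,m in(("tin",N&(hsv[...,1]>60)&(z>.028)&(z<.062)&(hsv[...,0]>15)&(hsv[...,0]<35)),("card",N&(hsv[...,1]<60)&(z>.012)&(z<.030)&(hsv[...,2]>90))):
    f=m&(Y<0)
    print(n,m.sum(),"X",np.percentile(X[f],[1,99]).round(1),"Y",np.percentile(Y[m],[0.5,1,99]).round(1),"z",np.percentile(z[m],[1,99]).round(3))
    for lo in(-40,-25): 
        g=m&(Y>lo)&(Y<lo+15); print("  X at",lo,np.percentile(X[g],[1,99]).round(1) if g.sum() else None)
E
python3 rel.py
```

```text
tool_pos: [0.4937, -0.4612, 0.0599]
contact_force: [0.3, 0.2, -0.6]
tin 2094 X [-30.4  36.7] Y [-43.8 -43.5  43.9] z [0.032 0.053]
  X at -40 [-30.1  26.2]
  X at -25 [-30.6  26.7]
card 512 X [-27.2  33.9] Y [-47.6 -47.4  -2.5] z [0.012 0.03 ]
  X at -40 [-27.   32.7]
  X at -25 [29.8 34.1]
```

Measured in the same camera, the tin is about 4 mm short of the card in x and about 1.7 mm off in y. Earlier releases pushed the load about +3 mm in x. I shift part of the way, set it down, open slowly and measure again.

```bash
python3 -m inch '[[[-0.0017,0.0025,0.001],[0,0,0],0.4],[[0,0,0.0015],[0,0,0],0.4],[[0,0,0],[0,0,0],0.4],[[0,0,0],[0,0,0],0.4]]' |grep -E "contact|pos"; python3 -m inch '[[[0,0,0.001],[0,0,0],0.4],[[0,0,0],[0,0,0],0.4],[[0,0,0],[0,0,0],0.4]]' |grep -E "contact|pos"; python3 -m inch '[[[0,0,0.001],[0,0,0],0.4],[[0,0,0],[0,0,0],0.4],[[0,0,0],[0,0,0],0.4]]' |grep -E "contact|pos"; python3 rel.py
```

```text
tool_pos: [0.4968, -0.4622, 0.0577]
contact_force: [0.3, -0.3, -0.8]
tool_pos: [0.4968, -0.4623, 0.0568]
contact_force: [0.4, -0.8, -1.1]
tool_pos: [0.4968, -0.4622, 0.0557]
contact_force: [0.7, -0.7, -1.7]
tin 2056 X [-28.   32.2] Y [-45.7 -45.4  42.4] z [0.029 0.049]
  X at -40 [-28.1  28.7]
  X at -25 [-28.   31.4]
card 367 X [-27.   33.7] Y [-47.6 -47.4  -9.8] z [0.012 0.028]
  X at -40 [-25.5  33.8]
  X at -25 [-25.2  34.1]
```

```bash
python3 -m inch '[[[0,0.001,0.0008],[0,0,0],0.4],[[0,0,0],[0,0,0],0.4],[[0,0,0],[0,0,0],0.4]]' |grep -E "contact|pos"; python3 -m inch '[[[0,0,0.0008],[0,0,0],0.4],[[0,0,0],[0,0,0],0.4],[[0,0,0],[0,0,0],0.4]]' |grep -E "contact|pos"; python3 -m inch '[[[0,0,0],[0,0,0],0.7],[[0,0,0],[0,0,0],0.72],[[0,0,0],[0,0,0],0.74],[[0,0,0],[0,0,0],0.76],[[0,0,0],[0,0,0],0.78]]'; python3 rel.py
```

```text
tool_pos: [0.4979, -0.4621, 0.0552]
contact_force: [-0.6, -0.8, -0.8]
tool_pos: [0.4979, -0.4621, 0.0552]
contact_force: [-2.7, 1.2, 4.7]
time: 45.35
tool_pos: [0.4977, -0.462, 0.054]
tool_rot: [-0.0, 0.598, 0.802, 0.0]
contact_force: [-0.1, 0.3, 1.1]
gripper_width: 0.782
grasp_force: 0.0
tin 2101 X [-25.5  33.2] Y [-46.1 -45.8  42.2] z [0.029 0.049]
  X at -40 [-25.   30.5]
  X at -25 [-25.5  33.6]
card 355 X [-27.8  30.8] Y [-47.7 -47.4  17.7] z [0.012 0.028]
  X at -40 [-27.5  31.3]
  X at -25 [-28.4  33.8]
```

Released, and the tin sits centred on the card. I open wider, rise and move aside to verify.

```bash
python3 -m inch '[[[0,0,0],[0,0,0],0.88],[[0,0,0],[0,0,0],0.88],[[0,0,-0.01],[0,0,0],0.88],[[0,0,-0.03],[0,0,0],0.9],[[0,0,-0.04],[0,0,0],1],[[0,0,-0.05],[0,0,0],1],[[0,0,-0.04],[0,0,0],1],[[0,0,0],[0,0,0],1]]' |grep -E "contact|pos"; python3 -m inch '[[[0.03,-0.02,-0.02],[0,0,0],1],[[0.04,-0.02,0],[0,0,0],1],[[0.045,-0.02,0],[0,0,0],1],[[0.045,-0.01,0],[0,0,0],1],[[0.045,0,0],[0,0,0],1],[[0.045,0,0],[0,0,0],1],[[0.03,0,0],[0,0,0],1],[[0,0,0],[0,0,0],1]]' |grep pos; python3 rel.py
python3 - <<'E'
from h import *
im,W=cloud("top"); save(im,"fin"); z=W[...,2]; hsv=cv2.cvtColor(im,cv2.COLOR_RGB2HSV); N=np.hypot(W[...,0]-.496,W[...,1]+.46)<.07
m=N&(z>.038)&(z<.06); _,l,s,_=cv2.connectedComponentsWithStats(m.astype(np.uint8)); m=l==1+np.argmax(s[1:,4])
print("tin",m.sum(),cv2.minAreaRect((W[m][:,:2]*1000).astype(np.float32)),np.percentile(z[m],[5,95]))
for x,y in((.464,-.262),(.479,-.36),(.678,-.049)):
    m=(np.hypot(W[...,0]-x,W[...,1]-y)<.06)&(z>.065)&(z<.1); print(m.sum(),cv2.minEnclosingCircle(W[m][:,:2].astype(np.float32)*1000),np.median(z[m]))
print([(np.round(q["point"],3),q["score"]) for q in manip.look_for("top","sealed_jar_b")]); print(manip.state()["time"])
E
```

```text
tool_pos: [0.5004, -0.4649, 0.235]
contact_force: [0.3, -0.3, 1.1]
tool_pos: [0.3501, -0.211, 0.244]
tin 2088 X [-25.4  32.8] Y [-46.2 -45.9  41.8] z [0.029 0.049]
  X at -40 [-25.2  30.7]
  X at -25 [-25.7  33.6]
card 351 X [-27.8  30.7] Y [-47.5 -47.4  11.1] z [0.012 0.026]
  X at -40 [-27.5  31.3]
  X at -25 [-28.3  33.8]
tin 1407 ((500.4963073730469, -461.9131164550781), (61.91501998901367, 89.34009552001953), 15.797904968261719) [0.04489894 0.05123258]
189 ((465.8966369628906, -263.63507080078125), 33.63056945800781) 0.07810668017313212
227 ((479.3895568847656, -360.3833923339844), 33.96855926513672) 0.07717285262893306
975 ((678.87744140625, -48.69660186767578), 34.38698959350586) 0.08113601702258856
[(array([ 0.676, -0.054,  0.079]), 0.93), (array([0.78 , 0.021, 0.082]), 0.84)]
47.15
```

```bash
python3 -c "
from plant import manip; print(manip.job_done())"
```

```text
the job is handed in; nothing more can be done
None
```

I handed the job in at about 47 s: by the final measurements both testers stand in their rings, the card holder is square to the felt pad (turned about 7° from the caddy) and about 2–3 mm off its centre after one slipped regrip, the tin is centred on it and aligned within about 1°, and both lidded jars have not moved.

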